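# Shut and latch the blue flask drawer

## Robot

A 6-joint arm with a two-finger parallel gripper is mounted at the origin on the work surface. World frame = base frame: x ahead of the robot, y to its left, z up, the work surface at z = 0. Lengths are in mm, angles in degrees, forces in N, time in s.
With the tool pointing down it reaches from about 325 to 750 mm from the base axis. Payload 7.6 kg.
Tool frame: the origin (TCP) lies on the centre line of the jaws, within the pads' length; the fingertips stand 25 mm ahead of it and the grasp point (between the pads) lies 6 mm ahead of it; z points along the fingers, y is the direction in which the jaws open and shut (so a half turn about z gives the same grasp; the last joint's range is limited). The gripper opens to 85 mm and grips with 20 to 120 N. Pads are 22 mm wide; open, the fingers measure 114 mm over their backs; the gripper's body (76 mm by 85 mm) begins 54 mm behind the grasp point. The pads swing forward as they close: fully open they stand 13 mm farther back than shut.
Start: joints at [-77.538, 2.991, 80.254, -0, 96.75, -4.028], TCP at [149.042, -503.418, 256.323] pointing down, gripper open.
Joint ranges: [-166.34, 166.34], [-52.06, 124.39], [6.96, 135.62], [-60.46, 240.46], [14.63, 156.25], [-167.68, 167.68]. Speed limits (degrees/s): [147.25, 147.25, 172.46, 180, 180, 180].

## Interface

Orientations are given as [roll, pitch, yaw] about the fixed x, y, z axes, in that order (R = Rz(yaw) Ry(pitch) Rx(roll)).
In Python, from station import * gives the robot as it stands.
- The arm moves only by the shell command python3 -m jog 'ROWS' [FORCE]. ROWS is JSON, one flat list of numbers, 5 for each row, row after row: the closure, from 0 (fully open) to 1 (shut), then the shift along the world's x, y, z in cm, then the turn about the world's z in rad. In form: [grip, tx, ty, tz, twist, grip, tx, ty, tz, twist, ...]. A call has 1 to 10 rows; each row is the pose to reach, as a shift and turn from the pose measured when the call began; what a row does not reach only later rows make up. A row lasts 1/8 s, in which the tool goes at most 62.5 mm and 10.7 degrees, less where a joint would pass 70% of its speed; a pose out of reach is approached as far as the arm can. A call with a gripper value outside its range is refused whole. The fingers move at their own pace and stop on an object; FORCE is the grip in N (left out, the last holds). Time passes only in rows, so rows that repeat a pose let the fingers close. It gives the time, the measured TCP pose, the force and the opening at its end, in the units of the state.
- get_state(): the state, without advancing time (a new reading comes with each control period).
- get_image(name): name is "side" or "top" or "wrist"; returns the picture (384x512x3 uint8, red, green, blue); there is no depth.
- camera_info(name): a dict with "intrinsics" (3x3 intrinsics, pixels), "k1" (the pictures are not rectified: a ray, as slopes to the right and down, at radius r is drawn at 1 + k1 r^2 times it, then the intrinsics apply), "T" (4x4, takes a point from camera to world coordinates). Camera axes: x right, y down, z forward; pixel columns grow to the right and rows downward; lengths in mm; the calibration is good to about 2 mm. A picture is of the moment at which its call begins: read the wrist's pose just before it. camera_info takes no time and is no camera call; for the wrist camera it gives the pose at the moment of the call.
- sign_off(): hands the job in, once; it reports no verdict.
The state is a dict: "clock": time; "joints": joint angles; "qvel": joint speeds; "tau": joint torques, N m; "tcp_pos": TCP position; "eef_rot": TCP orientation; "force": force on the tool from outside, world axes, zero at the start; "ft_torque": the same for the moment, N m; "width": finger opening in mm.
Only numpy, scipy, OpenCV 4.12 (cv2) and the standard library are available. Lean on these libraries where they do the work, as an engineer would, in place of code of your own. Each camera call takes 0.05 s, during which the arm holds its last target.

## Task

Using only your fingertips, push the blue-fronted drawer with the red-capped culture flasks fully shut without slamming it, and only then push that unit's black latch knob sideways all the way across to lock it. Leave the white drawer standing open with its latch as it is, do not pick anything up, and do not disturb the jars, flasks and other things around.

Things in the scene. Friction and masses are not known exactly. Their poses are not given: they have to be found in the camera images.
- blue_unit: flask store unit: fixed white metal housing 200 (x, depth) x 180 (y) x 90 (z) mm with one blue-fronted drawer that opens towards its own -x (towards the robot). Origin: centre of its underside; z up; its own x points into the unit (the way the drawer is pushed shut), its own y to the left as seen from the robot. Housing front plane at x = -100 in this frame. A latch track 24 (x) x 160 (y) mm, top 94 mm above the bench, lies along y across its top at x = -55
- blue_pull (a point): point on the outer (robot-side) face of the blue drawer's pull lip, at its middle: lip 60 mm wide (y), 14 mm tall (58 to 72 mm above the bench), standing 25 mm out from the drawer front. The drawer front is 119 mm wide, 10 to 83 mm above the bench; its outer face is flush with the housing front when shut. A point on the drawer: it moves with it
- blue_tray (a joint): how far the blue drawer is out, m: 0 = fully shut (hard stop), grows as it comes out towards the unit's -x, 0.11 at most; slides with about 1.5 N friction, stays where left
- blue_knob_top (a point): centre of the top of the blue unit's latch knob: a black upright block 22 (unit x) x 20 (unit y) x 34 mm, from 95 to 129 mm above the bench. It slides along the unit's +y only (to the left seen from the robot); a steel arm runs from it towards the robot to a 18 mm wide tongue hanging just in front of the housing front, 22 mm down
- blue_bolt (a joint): how far the blue unit's latch is across, m: 0 = open (tongue in front of the side post), grows towards the unit's +y, 0.055 = fully across, locked (hard stop, tongue in front of the drawer); about 1.2 N friction, stays where left
- white_unit: flask store unit: fixed white metal housing 200 (x, depth) x 180 (y) x 90 (z) mm with one white-fronted drawer that opens towards its own -x (towards the robot). Origin: centre of its underside; z up; its own x points into the unit (the way the drawer is pushed shut), its own y to the left as seen from the robot. Housing front plane at x = -100 in this frame. A latch track 24 (x) x 160 (y) mm, top 94 mm above the bench, lies along y across its top at x = -55
- white_pull (a point): point on the outer (robot-side) face of the white drawer's pull lip, at its middle: lip 60 mm wide (y), 14 mm tall (58 to 72 mm above the bench), standing 25 mm out from the drawer front. The drawer front is 119 mm wide, 10 to 83 mm above the bench; its outer face is flush with the housing front when shut. A point on the drawer: it moves with it
- white_knob_top (a point): centre of the top of the white unit's latch knob: a black upright block 22 (unit x) x 20 (unit y) x 34 mm, from 95 to 129 mm above the bench. It slides along the unit's +y only (to the left seen from the robot); a steel arm runs from it towards the robot to a 18 mm wide tongue hanging just in front of the housing front, 22 mm down
- flask_a: culture flask, clear, lying flat, 90 x 40 x 22 mm, loose, 60 g, red cap, in the blue drawer. Origin: underside, middle of the length; cap towards its own -x
- flask_b: culture flask, clear, lying flat, 90 x 40 x 22 mm, loose, 60 g, red cap, in the blue drawer. Origin: underside, middle of the length; cap towards its own -x
- flask_w: culture flask, clear, lying flat, 90 x 40 x 22 mm, loose, 60 g, white cap, in the white drawer. Origin: underside, middle of the length; cap towards its own -x
- flask_bench: culture flask, clear, lying flat, 90 x 40 x 22 mm, loose, 60 g, red cap, on the bench at the left. Origin: underside, middle of the length; cap towards its own -x
- jar_a: sample jar, green cap, 40 mm wide, 50 mm tall, loose on the rear of the blue unit's top (its top is 140 mm above the bench). Origin: centre of its underside
- jar_b: sample jar, yellow cap, 40 mm wide, 50 mm tall, loose on the rear of the white unit's top. Origin: centre of its underside
- media_bottle: screw-cap bottle, 70 mm wide, 150 mm tall, loose on the bench at the right. Origin: centre of its underside
- dish: steel instrument dish 100 x 70 x 25 mm, loose on the bench at the right. Origin: centre of its underside

How it is judged:
By the outcome, as a careful person would: the job done as asked, in the order asked, and still so for the second after the job is handed in, with the robot touching nothing.
It also fails if it takes over 45 s, if anything falls off the work surface, if the arm or the gripper's body presses on something with over 40 N, if the wrist force passes 120 N, or if a joint passes its speed limit or range.

## Working session

There is one attempt and no reset: what is moved stays moved. The work goes in short steps, Python scripts to look and compute and a shell command to move; the robot and the scene stay as the last step left them, time stands still between calls to the robot, and variables do not carry over. Pictures are saved under pics/ and viewed, and the job is handed in when it is done.

```bash
mkdir -p pics; ls; python3 - <<'E'
from station import *
import cv2
print(get_state())
for n in ("side","top","wrist"):
    i=camera_info(n); print(n,i)
    cv2.imwrite(f"pics/{n}0.png",get_image(n)[:,:,::-1])
E
```

```text
pics
{'clock': 0.0, 'joints': array([-7.75381488e+01,  3.02775242e+00,  8.03141914e+01, -1.06201363e-03,
        9.67502504e+01, -4.02632168e+00]), 'qvel': array([-0.0320784 ,  0.0361541 , -0.07800352, -0.05648582,  0.02345353,
       -0.07219183]), 'tau': array([-2.77897146e-05, -3.81657672e+01, -3.60192525e+01, -1.08927995e-04,
        6.05558191e-03,  2.19457280e-05]), 'tcp_pos': array([ 148.97692336, -503.13707847,  255.45720202]), 'eef_rot': array([-1.79907959e+02, -5.42114458e-03,  1.64880445e+01]), 'force': array([ 0.17510112,  0.12569003, -0.23004928]), 'ft_torque': array([-0.01496926,  0.00050842,  0.00312048]), 'width': 85.49661819821227}
side {'intrinsics': array([[440.80628918,   0.        , 251.61080686],
       [  0.        , 440.80628918, 191.12608382],
       [  0.        ,   0.        ,   1.        ]]), 'k1': -0.015874181408674585, 'T': array([[ 7.15053505e-01, -4.00343909e-01,  5.73082227e-01,
        -3.00371617e+02],
       [-6.99051446e-01, -4.15415485e-01,  5.82028393e-01,
        -9.70307870e+02],
       [ 5.05570976e-03, -8.16795402e-01, -5.76905287e-01,
     
[... 505 characters left out ...]
-04, -7.68628550e-02, -9.97041579e-01,
         1.60786740e+03],
       [ 0.00000000e+00,  0.00000000e+00,  0.00000000e+00,
         1.00000000e+00]])}
wrist {'intrinsics': array([[317.09048873,   0.        , 258.95841744],
       [  0.        , 317.09048873, 192.43608521],
       [  0.        ,   0.        ,   1.        ]]), 'k1': 0.0310338823798095, 'T': array([[ 2.86315186e-01, -9.18303982e-01, -2.73388754e-01,
         2.18457286e+02],
       [-9.58133233e-01, -2.75031013e-01, -7.96156377e-02,
        -4.82371718e+02],
       [-2.07902867e-03,  2.84738016e-01, -9.58603119e-01,
         3.73850644e+02],
       [ 0.00000000e+00,  0.00000000e+00,  0.00000000e+00,
         1.00000000e+00]])}
```

```bash
python3 - <<'E'
import cv2
for n in ("side","top"):
    a=cv2.imread(f"pics/{n}0.png"); cv2.imwrite(f"pics/{n}0b.png",cv2.resize(a,(768,576),interpolation=cv2.INTER_CUBIC))
E
```

```text
(no output)
```

View pics/side0b.png

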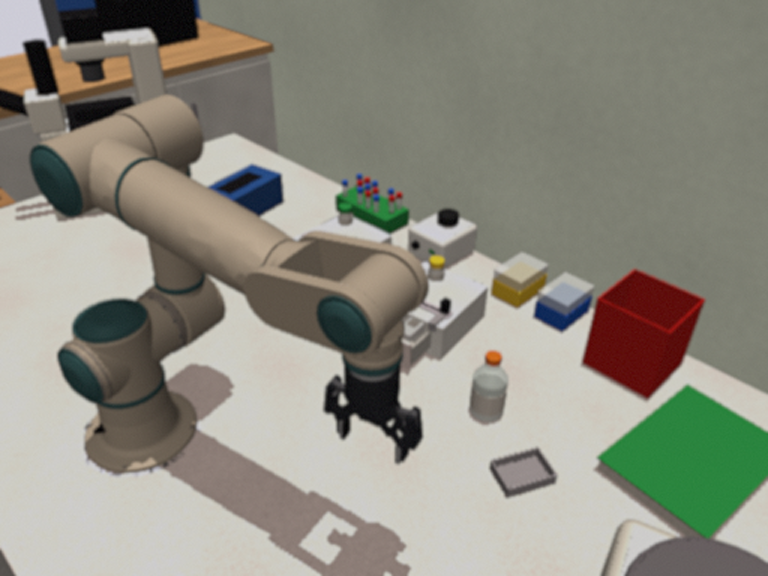

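View pics/top0b.png

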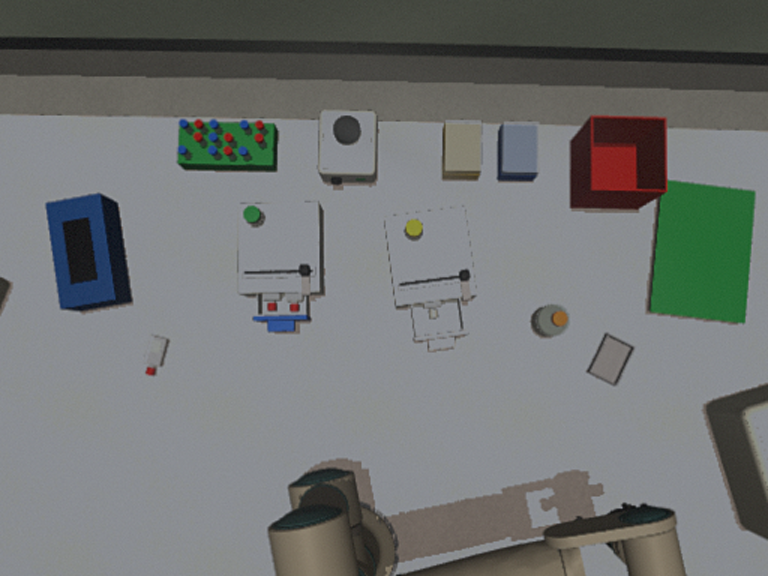

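The top view shows the blue unit at (280,250) with its drawer partly open: pull at (282,325), knob at (305,270). The white unit is to its right. I'll enlarge that area.

```bash
python3 - <<'E'
import cv2
a=cv2.imread("pics/top0.png")[125:230,145:235]; cv2.imwrite("pics/crop0.png",cv2.resize(a,None,fx=5.6,fy=5.6,interpolation=cv2.INTER_CUBIC))
E
```

```text
(no output)
```

View pics/crop0.png

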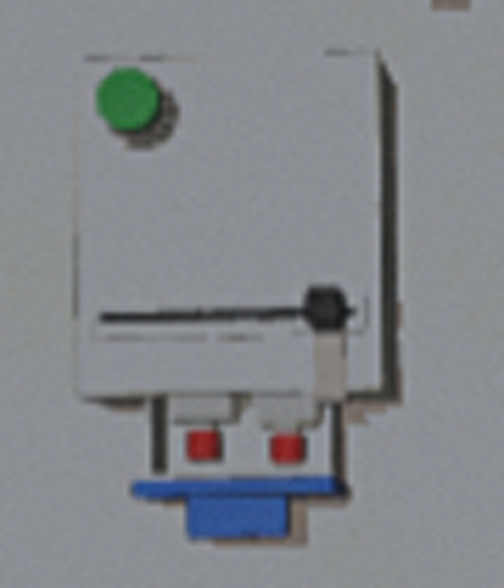

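```bash
cat > h.py <<'E'
from station import *
import numpy as np, cv2
def ray(n,uv,T=None):
    i=camera_info(n); K=i["intrinsics"];T=i["T"] if T is None else T
    d=np.array([(uv[0]-K[0,2])/K[0,0],(uv[1]-K[1,2])/K[1,1]]); u=d.copy()
    for _ in range(10): u=d/(1+i["k1"]*(u@u))
    return T[:3,3],T[:3,:3]@np.array([u[0],u[1],1])
def at(n,uv,z,T=None):
    o,r=ray(n,uv,T); return o+r*(z-o[2])/r[2]
def proj(n,p):
    i=camera_info(n);T=i["T"];c=T[:3,:3].T@(np.array(p)-T[:3,3]);s=c[:2]/c[2];s=s*(1+i["k1"]*(s@s))
    return i["intrinsics"][:2,:2]@s+i["intrinsics"][:2,2]
E
python3 - <<'E'
from h import *
f=lambda x,y,z:at("top",((x+.5)/5.6+145-.5,(y+.5)/5.6+125-.5),z)
for n,x,y,z in [("BL",80,57,90),("BR",378,52,90),("FR",382,400,90),("FL",78,397,90),("lipL",187,538,72),("lipR",288,540,72),("knob",325,303,129),("frL",133,495,83),("frR",347,492,83),("trL",100,318,94),("trR",365,309,94),("jar",128,99,140)]:
    print(n,f(x,y,z).round(1))
E
```

```text
BL [775.1 255.8  90. ]
BR [781.6  78.9  90. ]
FR [574.8  70.2  90. ]
FL [572.7 248.8  90. ]
lipL [492.  185.2  72. ]
lipR [492.1 125.3  72. ]
knob [626.6 100.2 129. ]
frL [516.2 215.8  83. ]
frR [520.7  89.9  83. ]
trL [619.2 236.8  94. ]
trR [627.8  81.4  94. ]
jar [740.5 215.4 140. ]
```

Rough positions are known. I'll move over the blue unit with the gripper closing, for a wrist-camera look.

```bash
python3 -m jog '[0,6,11,4,-0.05, 0.5,9,16,4.5,-0.1, 1,12,22,4.5,-0.15, 1,15,28,4.5,-0.2, 1,18,33,4.5,-0.25, 1,21,39,4.5,-0.25, 1,24,44,4.5,-0.25, 1,27,50,4.5,-0.25, 1,30,56,4.5,-0.25, 1,33,61,4.5,-0.25]' 40; python3 -m jog '[1,1,2,0,0, 1,2,4,0,0, 1,2,4,0,0, 1,2,4,0,0]'
python3 - <<'E'
from h import *
np.save("T1.npy",camera_info("wrist")["T"]); s=get_state();print(s["tcp_pos"],s["eef_rot"],s["width"],s["clock"])
a=get_image("wrist");cv2.imwrite("pics/w1.png",a[:,:,::-1]);cv2.imwrite("pics/w1b.png",cv2.resize(a[:,:,::-1],(768,576),interpolation=cv2.INTER_CUBIC))
E
```

```text
clock: 1.4
tcp_pos: [444.1, 44.7, 300.6]
eef_rot: [-179.9, -0.0, 2.2]
force: [0.2, -1.2, 0.5]
width: 0.1
clock: 1.9
tcp_pos: [463.9, 84.2, 300.5]
eef_rot: [-180.0, -0.0, 2.2]
force: [0.3, -0.4, 0.7]
width: 0.1
[463.85989478  84.22551554 300.45865396] [-1.79962460e+02 -4.29711365e-03  2.17203584e+00] 0.116034575450462 1.9
```

View pics/w1b.png

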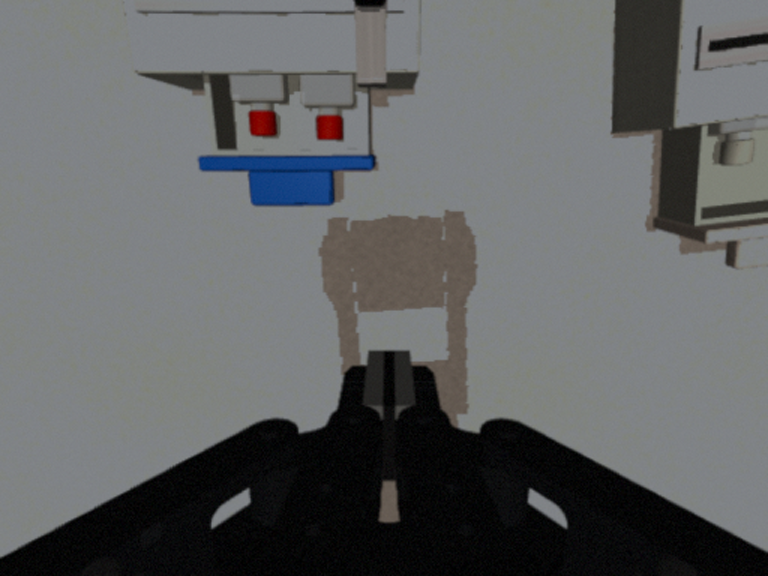

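Wrist view: blue lip outer edge runs (251,203)–(333,204), drawer front top (200,169)–(374,168), housing front edge (137,74)–(419,72). The knob is just at the top of the picture, around (370,3).

```bash
python3 - <<'E'
from h import *
T=np.load("T1.npy")
for n,x,y,z in [("lipL",251,203,72),("lipR",333,204,72),("frL",200,169,83),("frR",374,168,83),("FL",137,74,90),("FR",419,72,90),("armL",357,83,96),("armR",385,83,96),("tipR",412,400,275),("tipfront",390,350,275)]:
    print(n,at("wrist",((x+.5)/1.5-.5,(y+.5)/1.5-.5),z,T).round(1))
E
```

```text
lipL [493.6 185.2  72. ]
lipR [495.4 126.3  72. ]
frL [516.4 215.5  83. ]
frR [522.2  97.2  83. ]
FL [572.8 247.4  90. ]
FR [582.1  70.4  90. ]
armL [573.5 109.   96. ]
armR [574.2  91.5  96. ]
tipR [454.7  76.3 275. ]
tipfront [472.7  84.5 275. ]
```

```bash
python3 -m jog '[1,-1,5,-2,0.01, 1,-1.4,7,-6,0.01, 1,-1.4,7,-11,0.01, 1,-1.4,7,-15,0.01, 1,-1.4,7,-18,0.01, 1,-1.4,7,-20,0.01, 1,-1.4,7,-21.3,0.01, 1,-1.4,7,-21.8,0.01, 1,-1.4,7,-21.8,0.01]'
python3 - <<'E'
from h import *
np.save("T2.npy",camera_info("wrist")["T"]); s=get_state();print(s["tcp_pos"],s["eef_rot"],s["force"],s["clock"])
a=get_image("wrist");cv2.imwrite("pics/w2b.png",cv2.resize(a[:,:,::-1],(768,576),interpolation=cv2.INTER_CUBIC))
E
```

```text
clock: 3.08
tcp_pos: [450.1, 153.9, 83.0]
eef_rot: [-180.0, -0.1, 2.7]
force: [0.5, 0.1, -0.2]
width: -0.3
[450.11065819 153.93367172  83.02735926] [-1.79951352e+02 -5.88375216e-02  2.69974816e+00] [ 0.45978718  0.12861503 -0.23313883] 3.075
```

View pics/w2b.png

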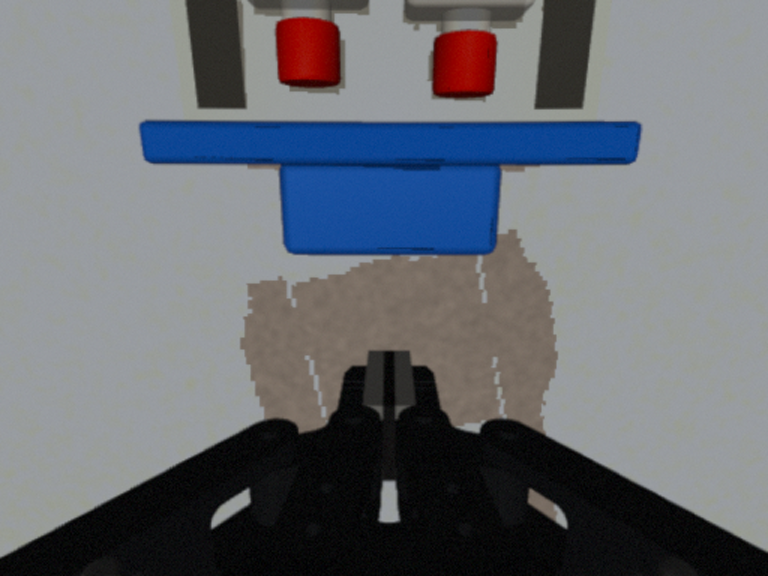

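The fingertips, at column 390, are centred on the lip (283–498) and square to it. Approaching slowly.

```bash
python3 -m jog '[1,0.8,0.04,0,0, 1,1.6,0.07,0,0, 1,2.2,0.1,0,0, 1,2.6,0.12,0,0, 1,2.9,0.14,0,0, 1,3.15,0.15,0,0, 1,3.4,0.16,0,0, 1,3.65,0.17,0,0, 1,3.9,0.18,0,0, 1,4.15,0.19,0,0]'; python3 -m jog '[1,0.3,0.01,0,0, 1,0.6,0.03,0,0, 1,0.9,0.04,0,0, 1,1.2,0.06,0,0, 1,1.5,0.07,0,0, 1,1.8,0.08,0,0, 1,2.1,0.1,0,0, 1,2.4,0.11,0,0, 1,2.7,0.13,0,0, 1,3,0.14,0,0]'
```

```text
clock: 4.38
tcp_pos: [491.9, 156.0, 83.3]
eef_rot: [-179.9, -0.1, 2.7]
force: [-1.7, 0.8, 0.5]
width: 0.1
clock: 5.62
tcp_pos: [522.1, 157.4, 83.3]
eef_rot: [-179.9, -0.1, 2.7]
force: [-1.8, 0.0, 1.5]
width: -0.2
```

```bash
python3 -m jog '[1,0.25,0.01,0,0, 1,0.45,0.02,0,0, 1,0.65,0.03,0,0, 1,0.8,0.04,0,0, 1,0.95,0.04,0,0, 1,1.1,0.05,0,0, 1,1.2,0.06,0,0, 1,1.3,0.06,0,0, 1,1.4,0.07,0,0, 1,1.5,0.07,0,0]'; python3 -m jog '[1,0.1,0,0,0, 1,0.2,0.01,0,0, 1,0.3,0.01,0,0]'
```

```text
clock: 6.88
tcp_pos: [537.1, 158.1, 83.3]
eef_rot: [-179.9, -0.1, 2.7]
force: [-1.5, -0.0, 0.8]
width: 0.5
clock: 7.25
tcp_pos: [540.2, 158.2, 83.3]
eef_rot: [-179.9, -0.1, 2.7]
force: [-1.1, -0.1, 0.3]
width: 0.0
```

```bash
python3 -m jog '[1,0.1,0,0,0, 1,0.2,0.01,0,0, 1,0.2,0.01,0,0]'; python3 -m jog '[1,0.1,0,0,0, 1,0.1,0,0,0]';python3 -m jog '[1,0.1,0,0,0, 1,0.1,0,0,0]'
```

```text
clock: 7.62
tcp_pos: [542.1, 158.3, 83.3]
eef_rot: [-179.9, -0.1, 2.7]
force: [-3.4, 0.0, 1.7]
width: 0.2
clock: 7.88
tcp_pos: [542.3, 158.3, 83.3]
eef_rot: [-180.0, 0.1, 2.7]
force: [-8.1, -1.1, 4.6]
width: -0.1
clock: 8.12
tcp_pos: [542.3, 158.3, 83.3]
eef_rot: [-180.0, 0.3, 2.7]
force: [-8.6, -1.7, 4.9]
width: -0.4
```

The hard stop is reached: force rose from 1.5 to 8.6 N and motion stopped. Backing straight off, then rising to check.

```bash
python3 -m jog '[1,-0.3,0,0,0, 1,-1,-0.05,0,0, 1,-2,-0.1,0,0, 1,-3,-0.1,1,0, 1,-3,-1,5,0, 1,-3,-3,10,0, 1,-3,-5,15,0, 1,-3,-6,18,0, 1,-3,-6,18,0, 1,-3,-6,18,0]'
python3 - <<'E'
from h import *
np.save("T3.npy",camera_info("wrist")["T"]); s=get_state();print(s["tcp_pos"],s["eef_rot"],s["force"],s["clock"])
a=get_image("wrist");cv2.imwrite("pics/w3b.png",cv2.resize(a[:,:,::-1],(768,576),interpolation=cv2.INTER_CUBIC))
E
```

```text
clock: 9.38
tcp_pos: [511.7, 98.5, 262.3]
eef_rot: [-180.0, 0.3, 2.7]
force: [-0.3, -0.4, -0.0]
width: -0.3
[511.69225438  98.54709855 262.306766  ] [-179.95965125    0.33172184    2.74214674] [-0.28046937 -0.41138284 -0.02564594] 9.375
```

View pics/w3b.png

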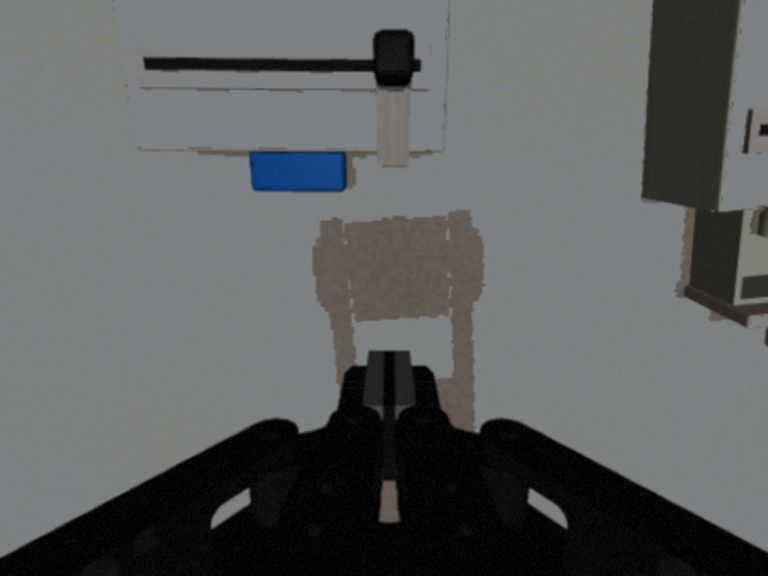

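The drawer is flush and shut: the blue lip is at (250–347,152–190) and no front face is visible. The knob is at columns 374–414, rows 30–86, still at the right.

```bash
python3 - <<'E'
from h import *
T=np.load("T3.npy")
a=cv2.imread("pics/w3b.png")[0:180,330:470];cv2.imwrite("pics/k.png",cv2.resize(a,None,fx=3,fy=3))
for n,x,y,z in [("lipL",251,190,72),("lipR",347,191,72),("FL",138,149,90),("FR",445,151,90),("kTBL",374,31,129),("kTBR",414,31,129),("trL",143,63,94),("trR",420,66,94)]:
    print(n,at("wrist",((x+.5)/1.5-.5,(y+.5)/1.5-.5),z,T).round(1))
E
```

```text
lipL [552.3 188.6  72. ]
lipR [554.9 127.8  72. ]
FL [574.  247.7  90. ]
FR [582.5  69.7  90. ]
kTBL [634.8 112.1 129. ]
kTBR [635.7  93.3 129. ]
trL [619.1 238.   94. ]
trR [626.1  87.7  94. ]
```

View pics/k.png

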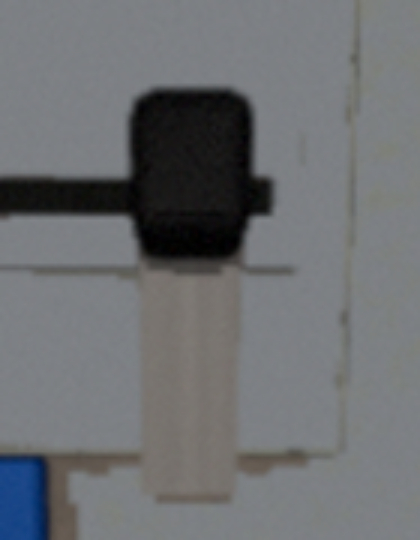

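```bash
python3 -m jog '[1,4,-3,0,0, 1,8,-5,0,0, 1,11.3,-5.4,-2,0, 1,11.3,-5.4,-6,0, 1,11.3,-5.4,-10,0, 1,11.3,-5.4,-12,0, 1,11.3,-5.4,-13,0, 1,11.3,-5.4,-13.3,0, 1,11.3,-5.4,-13.3,0]'
python3 - <<'E'
from h import *
s=get_state();print(s["tcp_pos"],s["eef_rot"],s["force"],s["clock"])
a=get_image("wrist");cv2.imwrite("pics/w4b.png",cv2.resize(a[:,:,::-1],(768,576),interpolation=cv2.INTER_CUBIC))
E
```

```text
clock: 10.55
tcp_pos: [625.1, 44.7, 130.1]
eef_rot: [-180.0, 0.3, 2.8]
force: [-0.3, -0.4, 0.0]
width: 0.3
[625.13495078  44.66227037 130.10383851] [-179.97030549    0.27748656    2.75512484] [-0.34483273 -0.40185153  0.0004074 ] 10.55
```

View pics/w4b.png

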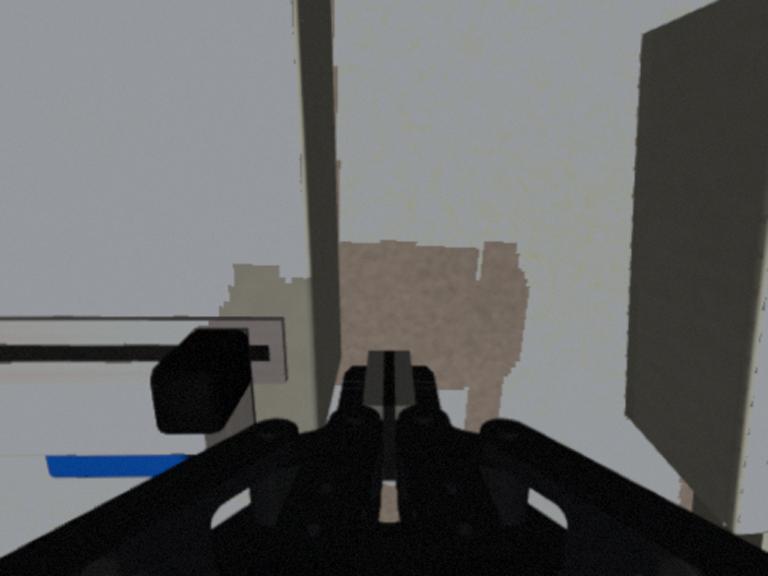

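The fingertips, around (390,375), are level with the knob (152–250,328–432) and to its right. Pushing left.

```bash
python3 -m jog '[1,-0.03,0.7,0,0, 1,-0.06,1.4,0,0, 1,-0.1,2,0,0, 1,-0.12,2.4,0,0, 1,-0.13,2.7,0,0, 1,-0.15,3,0,0, 1,-0.16,3.3,0,0, 1,-0.17,3.6,0,0, 1,-0.19,3.9,0,0, 1,-0.2,4.2,0,0]'; python3 -m jog '[1,-0.01,0.3,0,0, 1,-0.03,0.6,0,0, 1,-0.04,0.9,0,0, 1,-0.06,1.2,0,0, 1,-0.07,1.5,0,0, 1,-0.09,1.8,0,0, 1,-0.1,2.1,0,0, 1,-0.12,2.4,0,0, 1,-0.13,2.7,0,0, 1,-0.14,3,0,0]'
```

```text
clock: 11.85
tcp_pos: [623.2, 86.7, 130.2]
eef_rot: [-180.0, 0.3, 2.7]
force: [-0.1, -2.0, -0.6]
width: 0.2
clock: 13.1
tcp_pos: [621.8, 116.9, 130.2]
eef_rot: [-180.0, 0.3, 2.7]
force: [1.0, -1.4, 0.2]
width: -0.2
```

```bash
python3 -m jog '[1,-0.01,0.25,0,0, 1,-0.03,0.5,0,0, 1,-0.04,0.75,0,0, 1,-0.05,1,0,0, 1,-0.06,1.2,0,0, 1,-0.07,1.4,0,0, 1,-0.08,1.6,0,0, 1,-0.08,1.7,0,0, 1,-0.09,1.8,0,0]'; python3 -m jog '[1,0,0.1,0,0, 1,-0.01,0.2,0,0, 1,-0.01,0.3,0,0]'; python3 -m jog '[1,0,0.1,0,0, 1,-0.01,0.2,0,0]'
```

```text
clock: 14.22
tcp_pos: [621.4, 124.3, 130.5]
eef_rot: [179.0, 0.4, 2.3]
force: [-3.4, -44.6, 4.7]
width: -0.0
clock: 14.6
tcp_pos: [621.6, 123.7, 130.7]
eef_rot: [178.6, 0.4, 2.1]
force: [-0.8, -21.1, 1.4]
width: 0.1
clock: 14.85
tcp_pos: [621.6, 123.4, 130.7]
eef_rot: [178.4, 0.5, 2.0]
force: [0.3, -14.2, 1.7]
width: -0.1
```

It stopped early, at y≈124 with force up to 45 N. I'll look before doing anything more.

```bash
python3 - <<'E'
from h import *
s=get_state();print(s["tcp_pos"],s["eef_rot"],s["force"],s["ft_torque"],s["clock"])
a=get_image("wrist");cv2.imwrite("pics/w5b.png",cv2.resize(a[:,:,::-1],(768,576),interpolation=cv2.INTER_CUBIC))
a=get_image("top");cv2.imwrite("pics/t5.png",cv2.resize(a[120:240,120:330,::-1],None,fx=3.7,fy=3.7,interpolation=cv2.INTER_CUBIC))
a=get_image("side");cv2.imwrite("pics/s5.png",cv2.resize(a[100:250,170:340,::-1],None,fx=4,fy=4,interpolation=cv2.INTER_CUBIC))
E
```

```text
[621.61409339 123.42885202 130.7064218 ] [178.37226047   0.45216895   1.99919494] [  0.25686252 -14.1785427    1.72037074] [-2.23569144  0.06683775  0.08077179] 14.85
```

View pics/w5b.png

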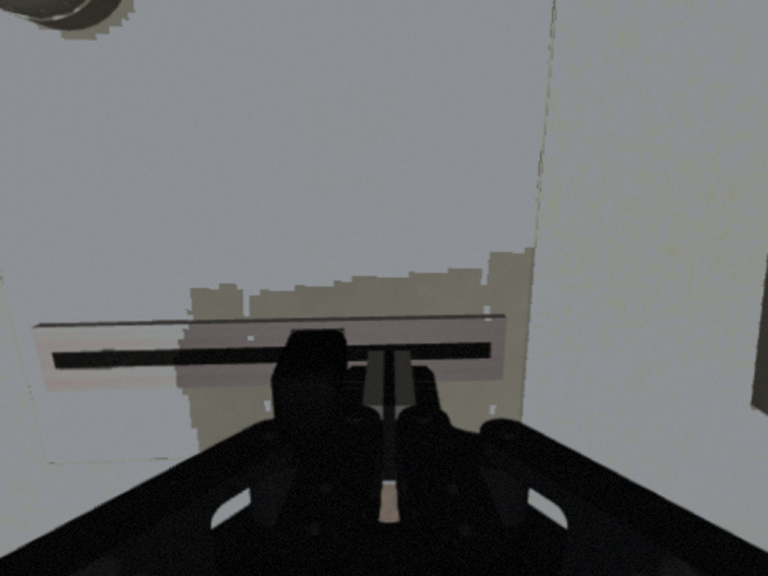

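View pics/t5.png

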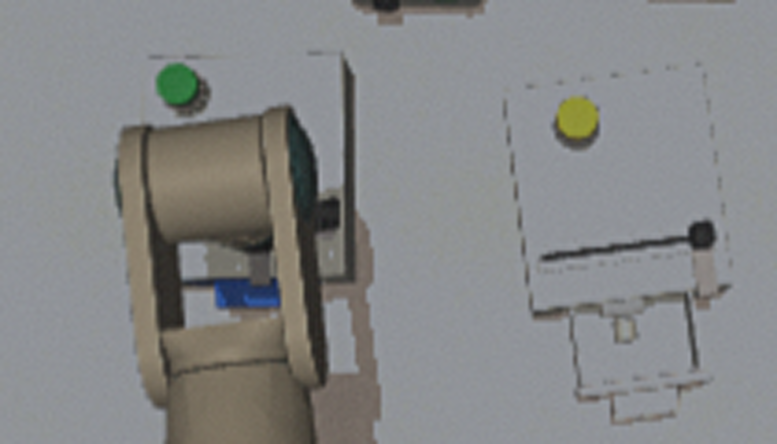

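View pics/s5.png

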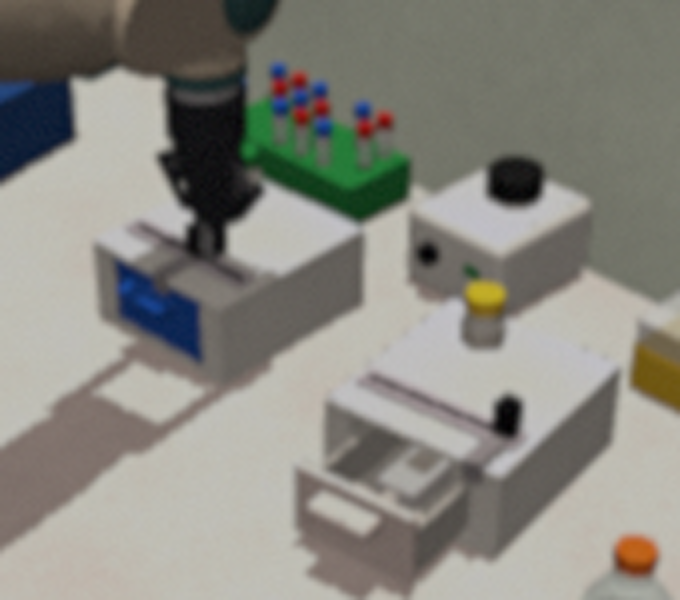

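```bash
python3 -m jog '[1,0,-0.5,0,0, 1,0,-1.5,0,0, 1,0,-3,0,0, 1,0,-4,2,0, 1,-4,-4,6,0, 1,-8,-4,10,0, 1,-11,-2.5,13,0, 1,-11,-2.5,13.2,0, 1,-11,-2.5,13.2,0]'
python3 - <<'E'
from h import *
np.save("T6.npy",camera_info("wrist")["T"]); s=get_state();print(s["tcp_pos"],s["eef_rot"],s["force"],s["clock"])
a=get_image("wrist");cv2.imwrite("pics/w6b.png",cv2.resize(a[:,:,::-1],(768,576),interpolation=cv2.INTER_CUBIC))
E
```

```text
clock: 16.12
tcp_pos: [511.9, 98.0, 263.1]
eef_rot: [178.4, 0.4, 2.0]
force: [-0.5, 0.8, -0.7]
width: -0.1
[511.88436327  98.00873975 263.06838315] [178.37158557   0.40773408   1.98730172] [-0.45070175  0.8323246  -0.70440643] 16.125
```

View pics/w6b.png

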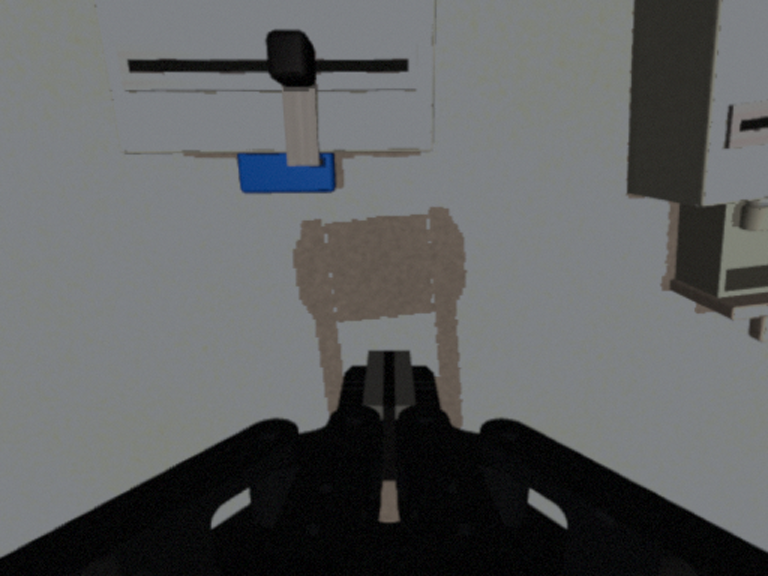

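```bash
python3 - <<'E'
from h import *
a=cv2.imread("pics/w6b.png")[0:210,100:450];cv2.imwrite("pics/k6.png",cv2.resize(a,None,fx=2.2,fy=2.2))
a=cv2.imread("pics/w3b.png")[0:210,100:450];cv2.imwrite("pics/k3.png",cv2.resize(a,None,fx=2.2,fy=2.2))
E
```

```text
(no output)
```

View pics/k6.png

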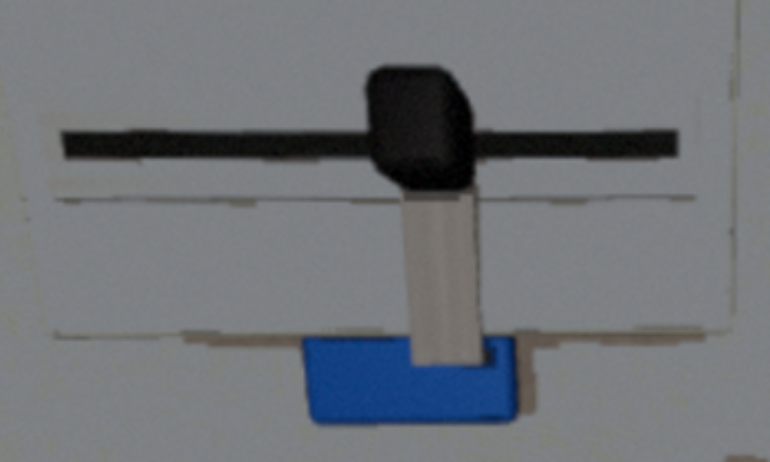

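View pics/k3.png

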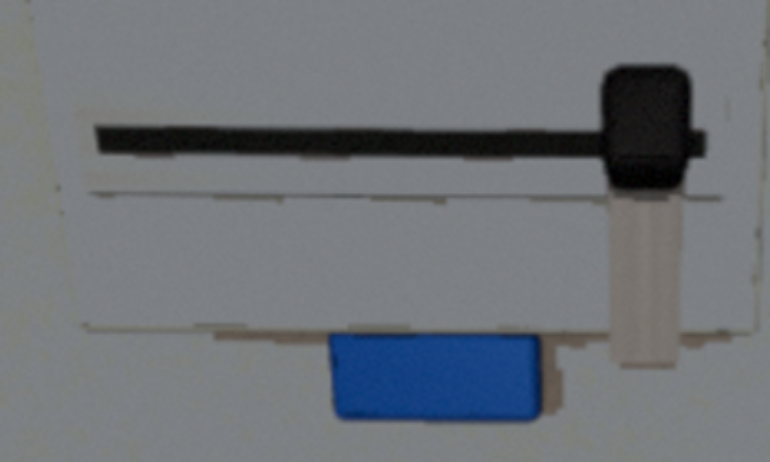

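```bash
python3 - <<'E'
import cv2
a=cv2.imread("pics/top0.png")[130:240,250:325]; cv2.imwrite("pics/cropw.png",cv2.resize(a,None,fx=5.4,fy=5.4,interpolation=cv2.INTER_CUBIC))
from h import *
f=lambda x,y,z,T:at("wrist",((x+.5)/1.5-.5,(y+.5)/1.5-.5),z,T)
for nm,Tn,L in (("before","T3.npy",[("slotL",96,139,94),("slotR",706,145,94),("armTL",610,190,98),("armTR",684,190,98),("FL",85,328,90),("FR",757,332,90),("tongL",611,365,98),("tongR",677,365,98),("lipL",331,340,72),("lipR",541,340,72),("kTL",603,75,129),("kTR",691,75,129)]),("after","T6.npy",[("slotL",62,144,94),("slotR",678,144,94),("armTL",403,190,98),("armTR",477,190,98),("FL",55,335,90),("FR",731,331,90),("tongL",413,363,98),("tongR",483,363,98),("lipL",304,340,72),("lipR",516,340,72),("kTL",368,80,129),("kTR",450,80,129)])):
  T=np.load(Tn); P={n:f(x/2.2+100,y/2.2,z,T) for n,x,y,z in L}
  c=(P["FL"]+P["FR"])/2; c2=(P["slotL"]+P["slotR"])/2
  yd=P["FL"]-P["FR"]; yd[2]=0; w=np.linalg.norm(yd); yd/=w
  print(nm,"w",round(w,1),{k:round(float((p-c)@yd),1) for k,p in P.items()},"slotc",round(float((c2-c)@yd),1))
E
```

```text
before w 177.4 {'slotL': 76.8, 'slotR': -73.8, 'armTL': -50.0, 'armTR': -68.4, 'FL': 88.7, 'FR': -88.7, 'tongL': -50.0, 'tongR': -67.3, 'lipL': 29.5, 'lipR': -29.7, 'kTL': -49.4, 'kTR': -68.2} slotc 1.5
after w 176.8 {'slotL': 76.8, 'slotR': -73.8, 'armTL': -5.5, 'armTR': -23.7, 'FL': 88.4, 'FR': -88.4, 'tongL': -4.8, 'tongR': -22.9, 'lipL': 29.6, 'lipR': -29.6, 'kTL': -5.2, 'kTR': -22.6} slotc 1.5
```

View pics/cropw.png

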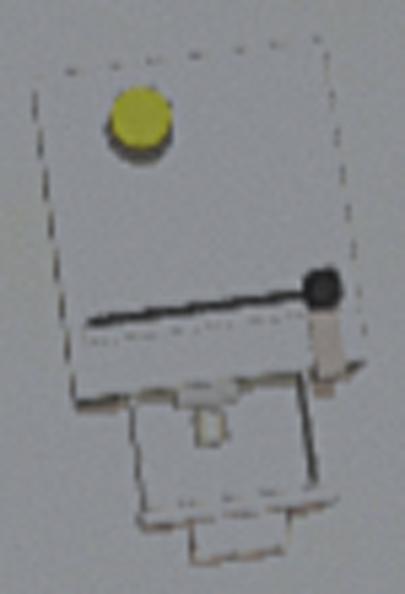

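```bash
python3 - <<'E'
from h import *
def g(s,ox,oy,L):
  P={n:at("top",((x+.5)/s+ox-.5,(y+.5)/s+oy-.5),z) for n,x,y,z in L}
  c=(P["FL"]+P["FR"])/2
  xd=((P["BL"]+P["BR"])/2-c); xd[2]=0; xd/=np.linalg.norm(xd); yd=np.array([-xd[1],xd[0],0])
  print({k:(round(float((p-c)@xd),1),round(float((p-c)@yd),1)) for k,p in P.items()})
g(5.6,145,125,[("BL",80,57,90),("BR",378,52,90),("FR",382,400,90),("FL",78,397,90),("knob",325,306,129),("tongL",316,398,98),("tongR",344,398,98),("slotL",100,318,94)])
g(5.4,250,130,[("BL",33,74,90),("BR",325,40,90),("FR",365,365,90),("FL",76,405,90),("knob",321,288,129),("tongL",313,385,98),("tongR",342,382,98),("drL",143,527,83),("drR",335,500,83),("lipL",193,564,72),("lipR",290,550,72),("slotL",90,322,94)])
E
```

```text
{'BL': (204.8, 88.5), 'BR': (204.6, -88.5), 'FR': (-2.4, -89.3), 'FL': (2.4, 89.3), 'knob': (48.8, -61.3), 'tongL': (-1.3, -51.7), 'tongR': (-1.5, -68.0), 'slotL': (48.3, 75.5)}
{'BL': (203.6, 90.3), 'BR': (203.0, -90.3), 'FR': (1.5, -88.6), 'FL': (-1.5, 88.6), 'knob': (47.5, -63.8), 'tongL': (-7.3, -54.9), 'tongR': (-7.6, -72.5), 'drL': (-79.6, 57.2), 'drR': (-77.5, -60.7), 'lipL': (-105.6, 29.3), 'lipR': (-104.3, -30.6), 'slotL': (47.3, 74.2)}
```

```bash
python3 -m jog '[1,4,-0.3,0,0, 1,8,-0.3,0,0, 1,11,-0.3,-2,0, 1,11,-0.3,-6,0, 1,11,-0.3,-10,0, 1,11,-0.3,-12,0.005, 1,11,-0.3,-13,0.01, 1,11,-0.3,-13.5,0.01, 1,11,0.5,-13.5,0.01, 1,11,1,-13.5,0.01]'
python3 -m jog '[1,-0.02,0.5,0,0, 1,-0.05,1,0,0, 1,-0.05,1.3,0,0]'; python3 -m jog '[1,0,0.2,0,0, 1,0,0.4,0,0]';python3 -m jog '[1,0,0.2,0,0, 1,0,0.2,0,0]'
python3 - <<'E'
from h import *
s=get_state();print(s["tcp_pos"],s["eef_rot"],s["force"],s["ft_torque"],s["clock"],s["joints"],s["tau"])
E
```

```text
clock: 17.42
tcp_pos: [622.3, 108.7, 128.3]
eef_rot: [178.4, 0.4, 2.6]
force: [0.6, 0.6, 0.1]
width: -0.2
clock: 17.8
tcp_pos: [621.8, 122.1, 128.5]
eef_rot: [178.4, 0.4, 2.6]
force: [0.5, 0.1, 0.0]
width: -0.2
clock: 18.05
tcp_pos: [621.8, 123.3, 128.5]
eef_rot: [178.1, 0.4, 2.5]
force: [-1.7, -15.3, 2.5]
width: 0.0
clock: 18.3
tcp_pos: [621.8, 123.1, 128.6]
eef_rot: [177.9, 0.5, 2.4]
force: [-1.6, -9.8, 1.4]
width: 0.0
[621.80236601 123.09288245 128.57708428] [177.87099928   0.50181358   2.35011531] [-1.63479543 -9.84122115  1.41331401] [-1.28888448  0.28284282  0.01716124] 18.3 [ 8.69110562 25.05943313 69.14471761 -2.06433095 86.53206764 96.46979063] [ 5.24686217e+00 -5.10610771e+01 -3.51234698e+01  2.00109646e+00
 -7.48621579e-01  4.83631517e-02]
```

```bash
python3 -m jog '[1,0,-1,0,0, 1,0,-3,1,0, 1,-2,-3,6,0, 1,-6,-2,12,0, 1,-12,2,16,0, 1,-17,6,17,0, 1,-21,10,17,0, 1,-25,14,17,0, 1,-27,17,17,0, 1,-27,20,17,0]'
python3 - <<'E'
from h import *
s=get_state();print(s["tcp_pos"],s["clock"])
a=get_image("side");cv2.imwrite("pics/s7.png",a[:,:,::-1]);cv2.imwrite("pics/s7c.png",cv2.resize(a[125:245,185:340,::-1],None,fx=5,fy=5,interpolation=cv2.INTER_CUBIC))
a=get_image("top");cv2.imwrite("pics/t7.png",a[:,:,::-1]);cv2.imwrite("pics/t7c.png",cv2.resize(a[125:235,150:330,::-1],None,fx=4.4,fy=4.4,interpolation=cv2.INTER_CUBIC))
E
```

```text
clock: 19.55
tcp_pos: [350.4, 324.1, 300.3]
eef_rot: [178.0, 0.4, 2.5]
force: [1.3, 0.4, -0.3]
width: -0.2
[350.35324522 324.09787163 300.33089249] 19.55
```

View pics/s7c.png

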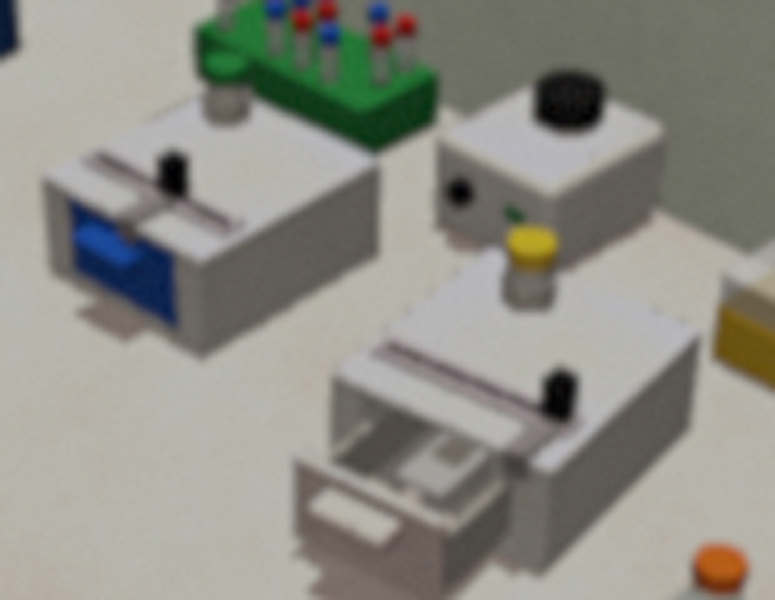

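View pics/t7c.png

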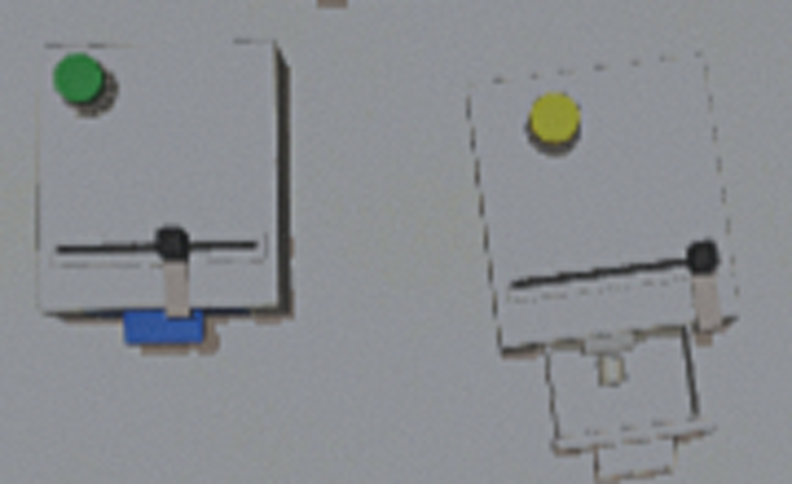

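```bash
python3 - <<'E'
from h import *
print(at("top",((321+.5)/5.4+249.5,(288+.5)/5.4+129.5),129), at("top",(76/5.4+249.5,405/5.4+129.5),90), at("top",(365/5.4+249.5,365/5.4+129.5),90))
E
```

```text
[ 620.33614846 -241.26928673  129.        ] [550.49493455 -96.98584839  90.        ] [ 578.62205168 -272.06158142   90.        ]
```

```bash
python3 -m jog '[1,1.5,-5.5,0,0, 1,3,-11,0,0, 1,4.5,-16.5,0,0, 1,6,-22,0,0, 1,7.5,-27.5,0,0, 1,9,-33,0,0, 1,10.5,-38.5,0,0, 1,12,-44,0,0, 1,14,-49,-1,0, 1,15,-52,-1.5,0]'
python3 -m jog '[1,0,-0.2,0,0, 1,0,-0.2,0,0]'
python3 - <<'E'
from h import *
np.save("T8.npy",camera_info("wrist")["T"]); s=get_state();print(s["tcp_pos"],s["clock"])
a=get_image("wrist")[:,:,::-1];cv2.imwrite("pics/w8b.png",cv2.resize(a,(768,576),interpolation=cv2.INTER_CUBIC))
E
```

```text
clock: 20.9
tcp_pos: [500.5, -199.2, 283.9]
eef_rot: [177.9, 0.5, 2.3]
force: [-0.0, -0.4, -0.9]
width: -0.4
clock: 21.15
tcp_pos: [499.8, -201.7, 284.4]
eef_rot: [177.9, 0.5, 2.3]
force: [-0.9, 0.6, 0.3]
width: -0.3
[ 499.84655299 -201.66444364  284.40995504] 21.15
```

View pics/w8b.png

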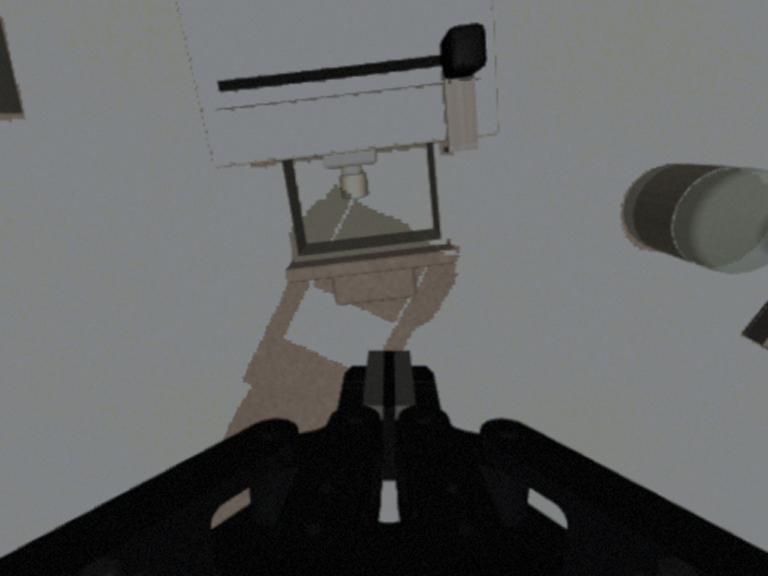

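```bash
python3 - <<'E'
from h import *
T=np.load("T8.npy");f=lambda x,y,z:at("wrist",((x+.5)/1.5-.5,(y+.5)/1.5-.5),z,T)
P={n:f(x,y,z) for n,x,y,z in [("FL",217,166,90),("FR",498,132,90),("slotL",218,87,94),("armL",444,80,98),("armR",474,78,98),("tL",448,152,98),("tR",478,149,98),("kTL",448,30,129),("kTR",484,26,129),("drL",288,274,83),("drR",457,251,83)]}
c=(P["FL"]+P["FR"])/2;yd=P["FL"]-P["FR"];yd[2]=0;print(np.linalg.norm(yd));yd/=np.linalg.norm(yd)
print({k:round(float((p-c)@yd),1) for k,p in P.items()})
E
```

```text
176.9625231255917
{'FL': 88.5, 'FR': -88.5, 'slotL': 76.5, 'armL': -55.9, 'armR': -73.6, 'tL': -55.2, 'tR': -73.7, 'kTL': -55.0, 'kTR': -73.5, 'drL': 58.9, 'drR': -58.6}
```

```bash
python3 - <<'E'
from h import *
T=np.load("T6.npy");f=lambda x,y,z:at("wrist",((x/2.2+100+.5)/1.5-.5,(y/2.2+.5)/1.5-.5),z,T)
P={n:f(*p) for n,p in dict(FL=(55,335,90),FR=(731,331,90),lL=(313,422,72),lR=(513,421,72)).items()}
print({k:v.round(1) for k,v in P.items()}, ((P["FL"]+P["FR"]-P["lL"]-P["lR"])/2).round(1))
a=cv2.imread("pics/top0.png").astype(int);b=cv2.imread("pics/t7.png").astype(int)
d=(abs(cv2.GaussianBlur((b-a).astype(np.float32),(3,3),0)).max(2)); d=np.clip(d*3,0,255).astype(np.uint8)
cv2.imwrite("pics/diff.png",cv2.resize(d,(768,576)))
s=get_state();print(s["tcp_pos"],s["force"],s["clock"])
E
```

```text
{'FL': array([574. , 247.1,  90. ]), 'FR': array([582.3,  70.5,  90. ]), 'lL': array([552.5, 187. ,  72. ]), 'lR': array([554.9, 129.9,  72. ])} [24.5  0.3 18. ]
[ 500.05674212 -201.01739965  284.60258044] [0.64659961 0.35309873 0.97134216] 21.2
```

View pics/diff.png

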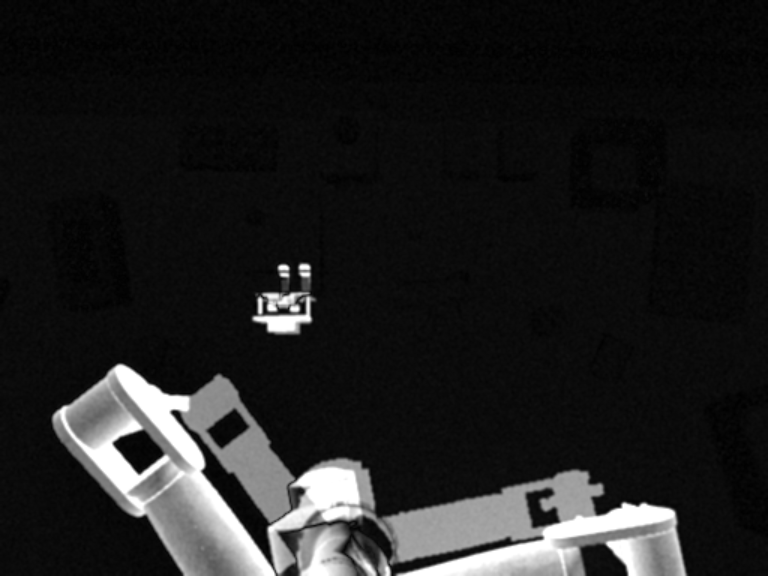

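Only the blue drawer and its knob have changed in the top-view difference. The lip sits 24.5 mm out from the housing, so the drawer is shut. The knob moved about 45 mm and then hit something solid. To rule out a gripper obstruction, I'll do one more gentle push with a lower contact height and a shifted x.

```bash
python3 -m jog '[1,2,5,0,0, 1,4,10,0,0, 1,6,15,0,0, 1,8,20,0,0, 1,10,25,0,0, 1,11.8,29.6,-3,0, 1,11.8,29.6,-8,0, 1,11.8,29.6,-12,0, 1,11.8,29.6,-15,0, 1,11.8,29.6,-15.5,0]'; python3 -m jog '[1,0,0.2,-0.5,0, 1,0,0.3,-0.5,0]'
```

```text
clock: 22.45
tcp_pos: [616.5, 95.8, 127.9]
eef_rot: [177.9, 0.7, 2.4]
force: [0.7, -0.8, 0.2]
width: 0.2
clock: 22.7
tcp_pos: [616.8, 99.3, 124.2]
eef_rot: [177.9, 0.6, 2.4]
force: [-0.3, 0.4, -0.7]
width: -0.4
```

```bash
python3 -m jog '[1,-0.02,0.6,0,0, 1,-0.05,1.2,0,0, 1,-0.08,1.8,0,0, 1,-0.1,2.1,0,0, 1,-0.1,2.3,0,0]'; python3 -m jog '[1,0,0.2,0,0, 1,0,0.4,0,0, 1,0,0.5,0,0, 1,0,0.6,0,0]'
python3 - <<'E'
from h import *
s=get_state();print(s["force"],s["ft_torque"],s["clock"])
a=get_image("wrist")[:,:,::-1];cv2.imwrite("pics/w9b.png",cv2.resize(a,(768,576),interpolation=cv2.INTER_CUBIC))
E
```

```text
clock: 23.32
tcp_pos: [615.8, 122.4, 124.1]
eef_rot: [177.9, 0.6, 2.4]
force: [-0.2, -4.0, 0.7]
width: 0.3
clock: 23.82
tcp_pos: [615.8, 123.2, 124.3]
eef_rot: [177.4, 0.7, 2.2]
force: [-3.3, -22.9, 3.5]
width: -0.3
[ -3.34433684 -22.91288949   3.52607168] [-3.26659887  0.53916283  0.04065936] 23.825
```

View pics/w9b.png

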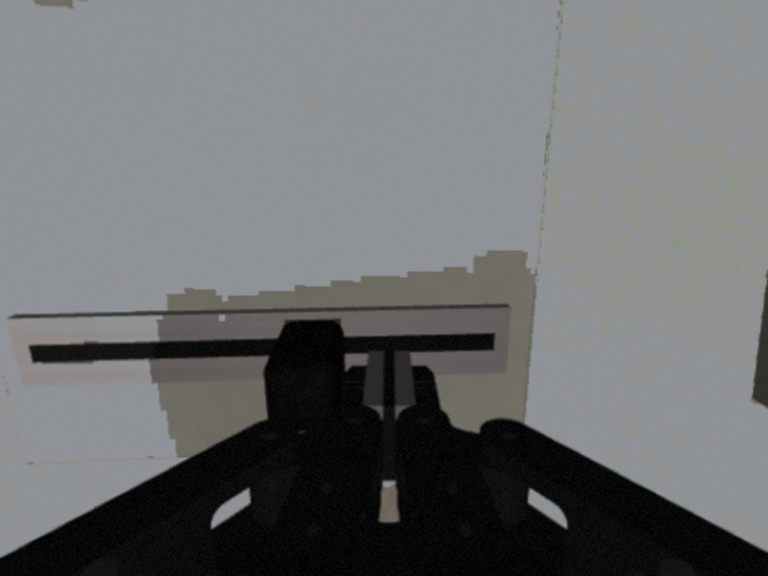

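A different contact point gives the same stop, at about 123 mm with the finger against the knob (265–345). That points to the latch's own hard stop. Retracting and making a final check.

```bash
python3 -m jog '[1,0,-0.5,0,0, 1,0,-2,0,0, 1,0,-3,2,0, 1,-3,-3,7,0, 1,-7,-3,11,0, 1,-10.4,-2.5,14,0, 1,-10.4,-2.5,14,0, 1,-10.4,-2.5,14,0, 1,-10.4,-2.5,14,0]'
python3 - <<'E'
from h import *
T=camera_info("wrist")["T"]; np.save("T10.npy",T); s=get_state();print(s["tcp_pos"],s["force"],s["clock"])
a=get_image("wrist")[:,:,::-1];cv2.imwrite("pics/w10b.png",cv2.resize(a,(768,576),interpolation=cv2.INTER_CUBIC))
E
```

```text
clock: 25.0
tcp_pos: [512.0, 97.9, 262.9]
eef_rot: [177.4, 0.8, 2.2]
force: [-0.1, -0.5, 0.6]
width: -0.3
[511.99822212  97.87853921 262.85353927] [-0.14927884 -0.46303979  0.56331189] 25.0
```

View pics/w10b.png

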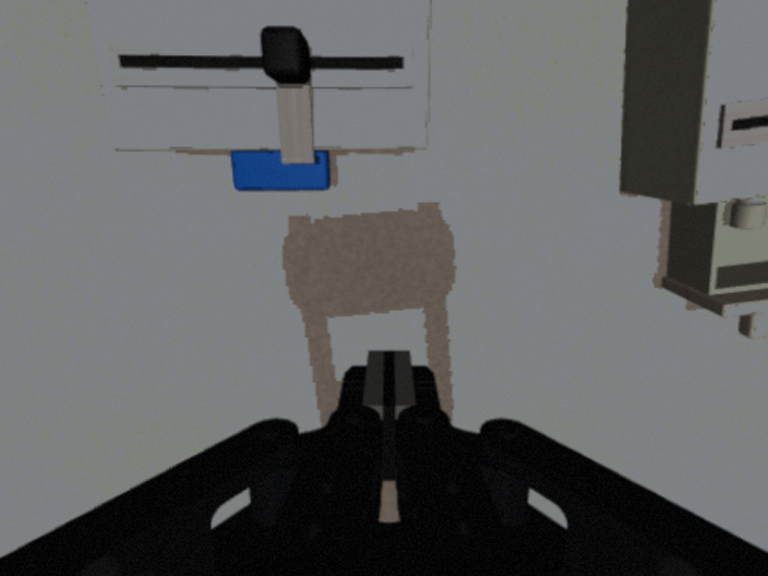

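```bash
python3 -c "
from station import *
print(sign_off())"
```

```text
the job is handed in; nothing more can be done
None
```

I pushed the blue drawer shut with closed fingertips, then pushed its latch knob left until it hit a solid stop, and handed the job in at about 25 s. One check disagreed: the knob travelled about 45 mm, not the stated 55 mm.

- **Drawer:** I pushed at 24 mm/s or less, slowing to about 8 mm/s at the end. It met the hard stop with 8.6 N, and the lip measured 24.5–24.7 mm out from the housing (25 mm when shut).
- **Latch:** The first push, at up to 24 mm/s, hit the stop at a peak reading of about 45 N. Two more pushes, one lower and nearer the front of the knob (15 and 23 N), stopped at the same place. The tongue now hangs in front of the drawer.
- **The 10 mm gap:** I found nothing in the way. The likeliest explanation is that the blue knob started about 10 mm across; it sat about 5 mm further across than the white one. I could not confirm that directly. If the blue latch did start fully open, it is about 10 mm short of locked.
- **Everything else:** A top-view comparison made after the second push showed only the blue drawer and its knob had changed. In the last wrist picture the white drawer was still open. The white latch was not touched, and the robot ended clear of everything.

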